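# Make up two seasoning kits on the cooker

## Task

Make up the two cooking kits from the things standing on the cold cooker. The fish kit goes in the oblong tray: the lemon lying in its wide compartment and the salt shaker standing in its narrow one; the sauce kit goes in the round tray: the garlic bulb standing in its wide ring and the slim spice jar standing in its narrow ring. Knock nothing over and leave the wide jam jar, which is in neither kit, where it stands.

Things in the scene. Friction and masses are not known exactly. Their poses are not given: they have to be found in the camera images.
- lemon: yellow lemon lying on its side, 75 long (its x axis) x 56 wide (y) x 57 mm high; graspable across its 56 mm width. Origin at the centre of its underside as it starts, z up.
- salt_shaker: round glass salt shaker with a light grey domed top, 44 mm in diameter, 90 mm tall, much slimmer than the jam jar; grasp its glass body, 30 to 60 mm up. Origin at the centre of its foot, z up.
- garlic: one garlic bulb standing on its root end, 48 mm in diameter (widest about 20 mm up), 49 mm high with a narrow neck on top. Origin at the centre of its underside, z up.
- spice_jar: slim spice jar with an ochre cap, square body with rounded corners 42 x 42 mm (flats face its x and y axes), 96 mm tall, the tallest of the three upright containers; the cap is its top 20 mm. Origin at the centre of its foot, z up.
- jam_jar: wide jar of red jam with a whitish lid, 65 mm in diameter, 90 mm tall: belongs to neither kit and stays where it is. Origin at the centre of its foot, z up.
- oblong_tray: pale wooden rectangular tray, fixed, 180 mm long (along its y axis) x 97 mm, walls 6 mm thick and 18 mm high, floor 6 mm above the origin. One cross wall divides it: the wide compartment is 100 mm (y) x 85 mm (x) inside, centred at y = +34 mm; the narrow one 62 mm (y) x 85 mm (x) inside, centred at y = -53 mm. Origin at the centre of its underside, z up.
- round_tray: pale wooden round tray, fixed, 180 mm in diameter, rim 14 mm high, floor 6 mm above the origin. Two low rings stand on it, 18 mm high above the origin, walls 3.5 mm: the narrow ring, 60 mm inside diameter, centred at y = -49 mm; the wide ring, 84 mm inside diameter, centred at y = +37 mm. Origin at the centre of its underside, z up.

How it is judged (in metres and radians):
At the end, for the whole second after the job is handed in: At rest on the floors: lemon in the wide compartment (within 32, 35 mm in x, y), shaker in the narrow one (24, 13 mm), spice jar in the narrow ring (13 mm), garlic in the wide ring (22 mm); jars tilt < 0.12 rad, garlic < 0.45; jam jar within 25 mm of its start, upright (x of lemon in the frame of oblong_tray between -0.032 and 0.032 m and y of lemon in the frame of oblong_tray between -0.001 and 0.069 m and z of lemon in the frame of oblong_tray between 0.002 and 0.026 m and x of salt_shaker in the frame of oblong_tray between -0.024 and 0.024 m and y of salt_shaker in the frame of oblong_tray between -0.066 and -0.04 m and z of salt_shaker in the frame of oblong_tray between 0.002 and 0.0095 m and x of spice_jar in the frame of round_tray between -0.013 and 0.013 m and y of spice_jar in the frame of round_tray between -0.062 and -0.036 m and z of spice_jar in the frame of round_tray between 0.002 and 0.0095 m and x of garlic in the frame of round_tray between -0.022 and 0.022 m and y of garlic in the frame of round_tray between 0.015 and 0.059 m and z of garlic in the frame of round_tray between 0.002 and 0.013 m and angle between each of salt_shaker, spice_jar, jam_jar's own z axis and vertical below 0.12 rad and angle between garlic's own z axis and vertical below 0.45 rad and linear speed of each of lemon, salt_shaker, spice_jar, garlic below 0.02 m/s and distance of jam_jar from where it was at the start of the episode below 0.025 m); the robot touches nothing.
It fails at once if a shaker, jar or the garlic is knocked over (angle between any of salt_shaker, spice_jar, jam_jar, garlic's own z axis and vertical above 0.9 rad).
It fails at once if the jam jar is moved from its place (distance of jam_jar from where it was at the start of the episode above 0.04 m).
It also fails if it takes over 96 s, if anything falls off the work surface, if the arm or the gripper's body presses on something with over 40 N, if the wrist force passes 120 N, or if a joint passes its speed limit or range.

## Robot

A 7-joint arm with a two-finger parallel gripper is mounted at the origin on a cart in front of the work surface, level with it; the furniture and walls round the work are solid. World frame = base frame: x ahead of the robot, y to its left, z up, the work surface at z = 0. Lengths are in mm, angles in rad, forces in N, time in s.
With the tool pointing down it reaches from about 425 to 825 mm from the base axis. Payload 3.6 kg.
Tool frame: the origin (TCP) lies at the very end of the fingers, on their centre line; the grasp point (between the pads) lies 19 mm behind it; z points along the fingers, y is the line along which they close (so a half turn about z gives the same grasp; the last joint's range is limited). The gripper opens to 93 mm and grips with 3 to 60 N. Pads are 15 mm wide; open, the fingers measure 128 mm over their backs; the gripper's body (75 mm by 188 mm) begins 65 mm behind the grasp point.
Start: joints at [1.31, 0.615, -0.013, 1.423, 0.008, 1.103, -0.04], TCP at [151.236, -632.131, 218.64] pointing down, gripper open.
Joint ranges: [-3.12, 3.12], [-0.3, 2.06], [-1.34, 1.32], [0.26, 2.42], [-1.36, 4.5], [0.01, 1.98], [-2.84, 2.84]. Speed limits (rad/s): [2.79, 2.79, 3.14, 3.14, 3.14, 3.14, 3.14].

## Interface

Orientations are given as a unit quaternion [w, x, y, z].
In Python, from bench import get_obs, grab_frame, finish_job gives the robot as it stands.
- The arm moves only by the shell command python3 -m creep 'ROWS' [FORCE]. ROWS is JSON, a list that holds one entry, the list of rows, each a list of 5 numbers: the closure, from -1 (fully open) to 1 (shut), then the shift along the tool's x, y, z in m, then the turn about the tool's z in rad. In form: [[[jaw, dx, dy, dz, twist], ...]]. A call has 1 to 8 rows; each row is the pose to reach, as a shift and turn from the pose commanded when the call began, along the tool's axes at that moment; what a row does not reach only later rows make up. A row lasts 1/12 s, in which the tool goes at most 41.7 mm and 7.16 degrees, less where a joint would pass 70% of its speed; a pose out of reach is approached as far as the arm can. A call with a gripper value outside its range is refused whole. The fingers move at their own pace and stop on an object; FORCE is the grip in N (left out, the last holds). Time passes only in rows, so rows that repeat a pose let the fingers close. It gives the time, the measured TCP pose, the force, the opening and the grip force at its end, in the units of the state.
- get_obs(): the state, without advancing time (a new reading comes with each control period).
- grab_frame(name): name is "scene" or "side" or "wrist"; returns a dict with "image" (480x640x3 uint8, blue, green, red), "fx", "fy", "cx", "cy" (pixels), "origin" and "rotation" of the camera in the world. Camera axes: x right, y up, looking along -z (the intrinsics and any distortion apply to the point x, -y, -z); pixel columns grow to the right and rows downward; lengths in mm; the calibration is good to about 2 mm. A picture is of the moment at which its call begins. There is no depth.
- finish_job(): hands the job in; it is judged then, once.
The state is a dict: "t": time; "joint_positions": joint angles; "qd": joint speeds; "effort": joint torques, N m; "eef_pos": TCP position; "tool_rot": TCP orientation; "contact_force": force on the tool from outside, world axes, zero at the start; "moment": the same for the moment, N m; "width": opening from 0.0 (shut) to 1.0 (fully open); "finger_force": force on a finger pad.
Only numpy, scipy, OpenCV 4.12 (cv2) and the standard library are available. Lean on these libraries where they do the work, as an engineer would, in place of code of your own. Each camera call takes 0.05 s, during which the arm holds its last target. There are 200 camera calls.

## Working session

There is one attempt and no reset: what is moved stays moved. The work goes in short steps, Python scripts to look and compute and a shell command to move; the robot and the scene stay as the last step left them, time stands still between calls to the robot, and variables do not carry over. Pictures are saved under pics/ and viewed, at most 14 in all, crops included, and the job is handed in when it is done.

```bash
mkdir -p pics; ls
cat > h.py <<'E'
import numpy as np, cv2
from bench import get_obs, grab_frame
def snap(n,fn):
    f=grab_frame(n); cv2.imwrite('pics/'+fn,f['image']); import pickle; pickle.dump(f,open('pics/'+n+'.pkl','wb')); return f
def load(n):
    import pickle; return pickle.load(open('pics/'+n+'.pkl','rb'))
def pix2w(f,u,v,z):
    R=np.array(f['rotation']);o=np.array(f['origin'])
    if R.shape!=(3,3): print('rot',R)
    d=R@np.array([(u-f['cx'])/f['fx'],-(v-f['cy'])/f['fy'],-1])
    return o+d*(z-o[2])/d[2]
def w2pix(f,p):
    R=np.array(f['rotation']);c=R.T@(np.array(p)-np.array(f['origin']))
    return f['cx']+f['fx']*c[0]/-c[2], f['cy']-f['fy']*c[1]/-c[2]
E
python3 - <<'E'
from h import *
print(get_obs())
for n in('scene','side','wrist'):
    f=snap(n,n+'0.png'); print({k:v for k,v in f.items() if k!='image'})
E
```

```text
pics
{'t': 0.0, 'joint_positions': array([ 1.30949099,  0.61587896, -0.01262944,  1.42489696,  0.00812263,
        1.10338655, -0.04041368]), 'qd': array([ 0.00120734,  0.0002414 , -0.00072374, -0.00042112,  0.00033972,
        0.00013309, -0.00023801]), 'effort': array([-4.25371518e-04, -4.58932114e+01,  2.08781320e-01, -1.65744764e+01,
       -6.11237157e-02,  2.04357156e-02,  2.33077617e-04]), 'eef_pos': array([ 151.05055424, -631.39309406,  217.50791135]), 'tool_rot': array([-1.24789460e-03,  9.93111112e-01,  1.17169674e-01, -1.71564944e-04]), 'contact_force': array([-1.79011887, -0.02434724, -1.30407405]), 'moment': array([-0.01581589, -0.04479937,  0.0405094 ]), 'finger_force': 0.0, 'width': 1.0043095827008564}
{'fx': 449.37048667340355, 'fy': 449.37048667340355, 'cx': 321.2667929314795, 'cy': 229.38935429389034, 'origin': array([  3.76412773, 385.19703251, 629.98719354]), 'rotation': array([-0.45583395, -0.18582044,  0.34654175,  0.79849545])}
{'fx': 473.9220532529008, 'fy': 473.9220532529008, 'cx': 324.04377889271086, 'cy': 234.52297284003765, 'origin': array([133.47653043, 644.98693392, 554.17646387]), 'rotation': array([-0.27843383, -0.13014773,  0.41951805,  0.85413159])}
{'fx': 382.2925136924194, 'fy': 382.2925136924194, 'cx': 318.7065199952422, 'cy': 243.19563360771443, 'origin': array([ 226.17116538, -613.29301653,  383.58663714]), 'rotation': array([ 0.77774962, -0.10911885,  0.08711245, -0.61287031])}
```

View pics/scene0.png

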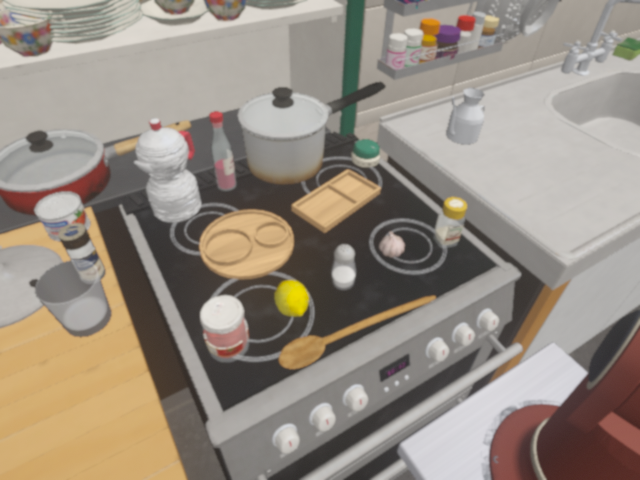

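View pics/side0.png

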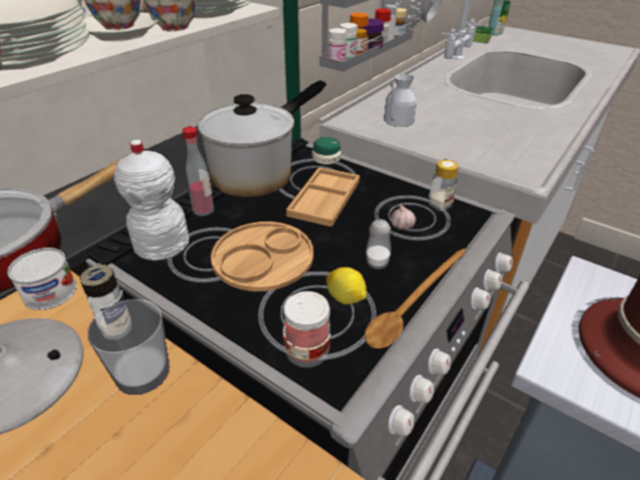

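The scene picture shows the lemon at (292,298), shaker foot (344,285), garlic (391,244), spice jar foot (449,243), jam jar (225,330), round tray (247,243) and oblong tray (337,200). The side view agrees: lemon (347,287), shaker foot (377,265), garlic (403,217), spice foot (442,203).

```bash
sed -i "s/R=np.array(f\['rotation'\])/R=rot(f)/" h.py
cat >> h.py <<'E'
from scipy.spatial.transform import Rotation
def rot(f):
    q=np.array(f['rotation']); return Rotation.from_quat([q[1],q[2],q[3],q[0]]).as_matrix()
def tri(fs,px):
    A=np.zeros((3,3));b=np.zeros(3)
    for f,(u,v) in zip(fs,px):
        d=rot(f)@np.array([(u-f['cx'])/f['fx'],-(v-f['cy'])/f['fy'],-1]);d/=np.linalg.norm(d)
        P=np.eye(3)-np.outer(d,d);A+=P;b+=P@np.array(f['origin'])
    return np.linalg.solve(A,b)
E
python3 - <<'E'
from h import *
np.set_printoptions(precision=0,suppress=True)
s,d=load('scene'),load('side')
for n,a,b,z in [('lemon',(292,298),(347,287),28),('shaker',(344,281),(377,260),8),('garlic',(391,244),(403,217),22),('spicefoot',(449,240),(442,202),5),('spicecap',(455,203),(446,161),96),('jam',(224,303),(307,295),92),('round',(247,241),(262,254),14),
 ('obl_l',(291,208),(288,215),18),('obl_b',(325,229),(324,224),18),('obl_r',(383,183),(359,175),18),('obl_t',(349,171),(319,168),18)]:
    print(n,pix2w(s,*a,z),pix2w(d,*b,z),tri([s,d],[a,b]))
o=get_obs();w=load('wrist')
print(w['origin'],rot(w), rot({'rotation':o['tool_rot']}))
E
```

```text
lemon [420. 178.  28.] [416. 181.  28.] [418. 179.  27.]
shaker [421.  73.   8.] [422.  76.   8.] [424.  70.   3.]
garlic [442. -47.  22.] [439. -49.  22.] [437. -42.  28.]
spicefoot [ 406. -166.    5.] [ 409. -167.    5.] [ 409. -169.    3.]
spicecap [ 415. -163.   96.] [ 418. -172.   96.] [ 412. -158.  102.]
jam [418. 291.  92.] [417. 283.  92.] [408. 293. 105.]
round [594. 183.  14.] [589. 189.  14.] [597. 182.   8.]
obl_l [633.  66.  18.] [624.  74.  18.] [633.  65.  13.]
obl_b [544.  38.  18.] [551.  56.  18.] [578.  16. -19.]
obl_r [ 606. -151.   18.] [ 595. -136.   18.] [ 608. -154.   10.]
obl_t [ 681. -110.   18.] [ 683. -108.   18.] [ 687. -114.   13.]
[ 226. -613.  384.] [[ 0.  1.  0.]
 [-1.  0.  0.]
 [-0. -0.  1.]] [[ 1.  0. -0.]
 [ 0. -1.  0.]
 [-0. -0. -1.]]
```

View pics/wrist0.png

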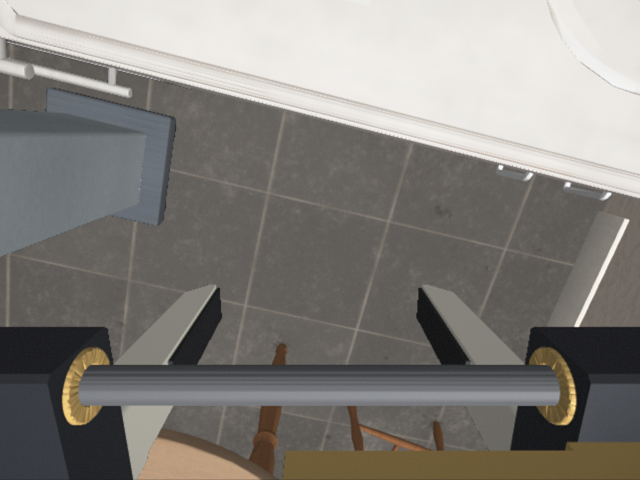

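```bash
cat >> h.py <<'E'
def go(x,y,z,yaw):
    o=get_obs(); R=rot({'rotation':o['tool_rot']}); p=np.array(o['eef_pos'])
    d=R.T@(np.array([x,y,z])-p); cy=np.arctan2(R[1,0],R[0,0]); t=-((yaw-cy+np.pi)%(2*np.pi)-np.pi)
    print('t %.1f pos %s yaw %.3f w %.2f F %s | d(mm) %s twist %.3f rows %d'%(o['t'],p.round(1),cy,o['width'],np.round(o['contact_force'],1),d.round(1),t,np.ceil(max(np.linalg.norm(d)/41.7,abs(t)/.125))))
E
python3 -m creep '[[[-1,0.256,-0.168,-0.049,-0.99],[-1,0.256,-0.168,-0.049,-0.99],[-1,0.256,-0.168,-0.049,-0.99],[-1,0.256,-0.168,-0.049,-0.99],[-1,0.256,-0.168,-0.049,-0.99],[-1,0.256,-0.168,-0.049,-0.99],[-1,0.256,-0.168,-0.049,-0.99],[-1,0.256,-0.168,-0.049,-0.99]]]'
python3 -c "
from h import *
go(500,-260,300,1.5708)"
```

```text
t: 0.82
eef_pos: [366.3, -403.5, 268.9]
tool_rot: [0.0, 0.814, 0.581, 0.002]
contact_force: [0.9, 0.7, 0.8]
width: 0.999
finger_force: 0.0
t 0.8 pos [ 366.3 -403.5  268.9] yaw 1.240 w 1.00 F [0.9 0.7 0.8] | d(mm) [179.3  79.9 -30.3] twist -0.331 rows 5
```

```bash
python3 -m creep '[[[-1,0.18,0.08,-0.03,-0.33],[-1,0.18,0.08,-0.03,-0.33],[-1,0.18,0.08,-0.03,-0.33],[-1,0.18,0.08,-0.03,-0.33],[-1,0.18,0.08,-0.03,-0.33],[-1,0.18,0.08,-0.03,-0.33],[-1,0.18,0.08,-0.03,-0.33]]]' >/dev/null
python3 -c "
from h import *
snap('wrist','w1.png')
go(540,-10,300,1.5708)"
```

```text
t 1.4 pos [ 497.2 -266.9  297.3] yaw 1.556 w 1.00 F [-1. -0.  1.] | d(mm) [257.5  39.   -2.9] twist -0.015 rows 7
```

View pics/w1.png

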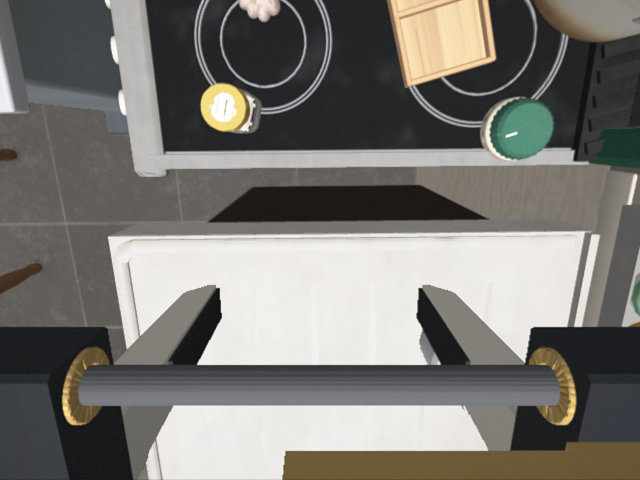

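The wrist picture shows the spice cap at (225,107), the spice body showing to (250,105), garlic at (260,5) and the end of the oblong tray at top right.

```bash
python3 -m creep '[[[-1,0.15,0.01,-0.02,0],[-1,0.15,0.01,-0.02,0],[-1,0.15,0.01,-0.02,0],[-1,0.15,0.01,-0.02,0],[-1,0.15,0.01,-0.02,0]]]' >/dev/null
python3 -c "
from h import *
f=load('wrist');print(pix2w(f,223,107,96),pix2w(f,253,112,10))
np.save('pics/x.npy',0)
snap('wrist','w2.png')
go(540,60,300,1.5708)"
```

```text
[ 413.35350908 -163.38952218   96.        ] [ 426.46898589 -163.48431294   10.        ]
t 1.9 pos [ 509.5 -115.4  318.2] yaw 1.559 w 1.00 F [ 0.6 -0.2  0.6] | d(mm) [175.7  28.4  18.2] twist -0.012 rows 5
```

View pics/w2.png

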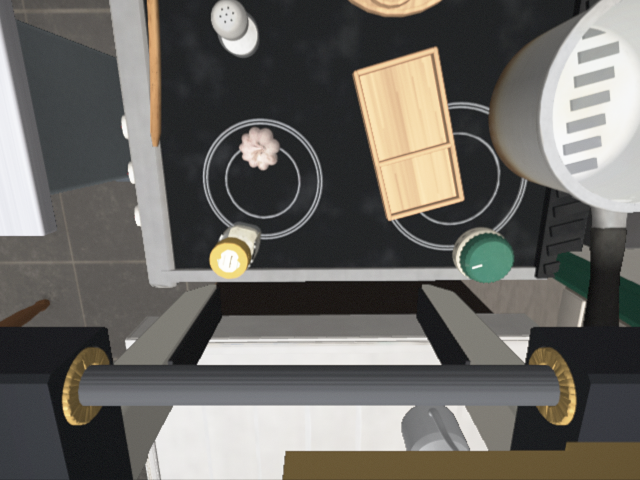

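Picture w2 shows the oblong tray corners at (353,73), (437,47), (464,201), (390,220), its cross wall at row ~155 (narrow compartment on the -y side), garlic (260,148), shaker top (228,17) with foot (242,45), spice cap (230,258), and the pot close beside the tray.

```bash
cp pics/wrist.pkl pics/w2.pkl
python3 -m creep '[[[-1,0.16,0.01,0,-0.0],[-1,0.16,0.01,0,0],[-1,0.16,0.01,0,0],[-1,0.16,0.01,0,0],[-1,0.16,0.01,0,0]]]' >/dev/null
python3 - <<'E'
from h import *
np.set_printoptions(precision=1,suppress=True)
f=load('w2')
C=np.array([pix2w(f,u,v,18) for u,v in [(353,73),(437,47),(464,201),(390,220)]])
print(C,C.mean(0),np.linalg.norm(np.diff(C,axis=0),axis=1))
ay=(C[0]+C[1]-C[2]-C[3])[:2];print('tray yaw',np.arctan2(-ay[0],ay[1]))
print('garlic',pix2w(f,260,148,25),'shaker',pix2w(f,228,17,86),pix2w(f,241,43,3),'spice',pix2w(f,230,258,96),'spoon',pix2w(f,157,140,5),'pot',pix2w(f,490,100,120),pix2w(f,510,20,0))
snap('wrist','w3.png')
go(430,0,300,1.5708)
E
```

```text
[[ 550.6   32.1   18. ]
 [ 643.3   58.2   18. ]
 [ 690.1 -114.4   18. ]
 [ 599.9 -137.7   18. ]] [621.  -40.4  18. ] [ 96.3 178.8  93.2]
tray yaw 0.2737272927432499
garlic [442.8 -49.   25. ] shaker [427.8  71.2  86. ] [423.5  66.6   3. ] spice [ 415.5 -160.7   96. ] spoon [315.6 -39.4   5. ] pot [665.3  -5.4 120. ] [729.  89.  -0.]
t 2.4 pos [522.1  44.3 317.3] yaw 1.559 w 1.00 F [-0.3 -1.  -0.6] | d(mm) [-45.4 -91.5  17.4] twist -0.012 rows 3
```

View pics/w3.png

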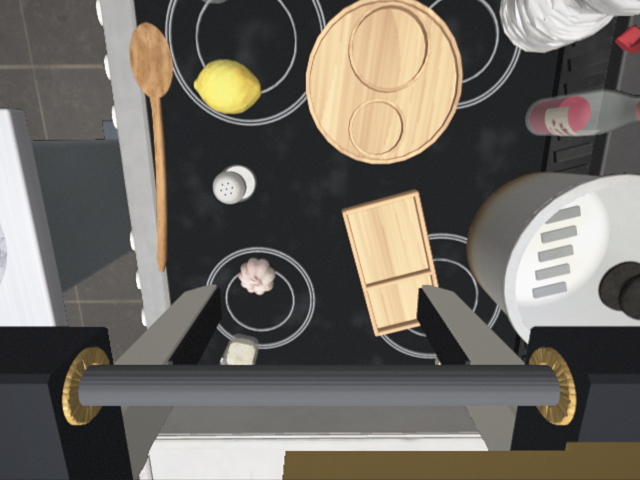

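Picture w3 shows the lemon at (228,86) with its long axis nearly along image x, the round tray outline cols 306–462 / bottom row 164, narrow ring (376,128), wide ring (388,50), shaker top (229,188), garlic (257,276), jam jar off the top.

```bash
cp pics/wrist.pkl pics/w3.pkl
python3 - <<'E'
from h import *
np.set_printoptions(precision=1,suppress=True)
f=load('w3');im=f['image'];hsv=cv2.cvtColor(im,cv2.COLOR_BGR2HSV)
m=cv2.inRange(hsv,(22,120,120),(35,255,255)); m[:, :170]=0;m[150:]=0
c=max(cv2.findContours(m,0,2)[0],key=cv2.contourArea)
P=np.array([pix2w(f,u,v,28)[:2] for u,v in c[:,0]],np.float32); r=cv2.minAreaRect(P);print('lemon',r, np.linalg.eigh(np.cov(P.T))[1])
for n,ctr,a,b,z in [('nar',(376,128),24,34,18),('wide',(388,50),36,50,18)]:
    g=cv2.GaussianBlur(cv2.cvtColor(im,6),(3,3),0).astype(float)
    # refine: darkest point along rays
    pts=[]
    for th in np.linspace(0,2*np.pi,72,False):
        rr=np.arange(a-4,b,0.5);x=ctr[0]+rr*np.cos(th);y=ctr[1]+rr*np.sin(th)
        v=cv2.remap(g.astype(np.float32),x.astype(np.float32)[None],y.astype(np.float32)[None],1)[0]
        k=v.argmin();
        if y[k]>1: pts.append(pix2w(f,x[k],y[k],z)[:2])
    pts=np.array(pts,np.float32)
    for _ in range(6):
        A=np.c_[2*pts,np.ones(len(pts))];s=np.linalg.lstsq(A,(pts**2).sum(1),rcond=None)[0]
        R=np.sqrt(s[2]+s[0]**2+s[1]**2);e=abs(np.linalg.norm(pts-s[:2],axis=1)-R)
        if e.max()<2:break
        pts=pts[e<max(2,np.quantile(e,.85))]
    print(n,s[:2],R,len(pts))
m=cv2.inRange(hsv,(8,40,110),(25,200,255));m[:,:290]=0;m[190:]=0;m[:,490:]=0
c=max(cv2.findContours(m,0,2)[0],key=cv2.contourArea);c=np.array([p for p in c[:,0] if p[1]>2])
P=np.array([pix2w(f,u,v,12)[:2] for u,v in c],np.float32);A=np.c_[2*P,np.ones(len(P))];s=np.linalg.lstsq(A,(P**2).sum(1),rcond=None)[0];print('round',s[:2],np.sqrt(s[2]+s[0]**2+s[1]**2))
C=np.array([pix2w(f,u,v,18) for u,v in [(342,210),(416,190),(441,316),(377,335)]])
print('obl',C,C.mean(0))
print('garlic',pix2w(f,257,276,25),'shaker',pix2w(f,229,188,88),pix2w(f,241,182,3),'spoon',pix2w(f,160,180,5),pix2w(f,150,60,5))
s,d=load('scene'),load('side')
E
```

```text
lemon ((421.38946533203125, 177.52072143554688), (58.59135818481445, 63.78499221801758), 45.63518524169922) [[-0.3 -1. ]
 [-1.   0.3]]
nar [588.2 132.7] 31.027473735254404 54
wide [599.2 216.2] 42.609527466483925 69
round [597.3 181.9] 89.73567831092247
obl [[ 550.9   36.4   18. ]
 [ 640.9   60.6   18. ]
 [ 685.  -108.5   18. ]
 [ 600.3 -136.3   18. ]] [619.3 -37.   18. ]
garlic [442.7 -47.2  25. ] shaker [429.5  73.7  88. ] [425.1  69.8   3. ] spoon [324.9  73.2   5. ] [329.8 209.7   5. ]
```

```bash
python3 -m creep '[[[-1,0.133,-0.103,0.13,-0.99],[-1,0.133,-0.103,0.13,-0.99],[-1,0.133,-0.103,0.13,-0.99],[-1,0.133,-0.103,0.13,-0.99],[-1,0.133,-0.103,0.13,-0.99],[-1,0.133,-0.103,0.13,-0.99],[-0.65,0.133,-0.103,0.13,-0.99],[-0.65,0.133,-0.103,0.13,-0.99]]]' >/dev/null
python3 - <<'E'
from h import *
np.set_printoptions(precision=1,suppress=True)
go(420,178,120,2.89)
f=load('w3');print('pot',pix2w(f,468,250,0),pix2w(f,502,250,150))
E
```

```text
t 3.0 pos [422.2 173.8 186.5] yaw 2.547 w 0.90 F [ 1.3 -0.9 -0.2] | d(mm) [ 4.2  2.5 66.5] twist -0.343 rows 3
pot [719.2 -21.8   0. ] [689.3  23.8 150. ]
```

```bash
python3 -m creep '[[[-0.65,0.004,0.002,0.066,-0.34],[-0.65,0.004,0.002,0.066,-0.34],[-0.65,0.004,0.002,0.066,-0.34],[-0.65,0.004,0.002,0.066,-0.34],[-0.65,0.004,0.002,0.066,-0.34]]]' >/dev/null
python3 - <<'E'
from h import *
np.set_printoptions(precision=1,suppress=True)
f=snap('wrist','w4.png')
go(420,178,18,2.89)
im=f['image'];hsv=cv2.cvtColor(im,cv2.COLOR_BGR2HSV)
m=cv2.inRange(hsv,(22,120,80),(35,255,255));c=max(cv2.findContours(m,0,2)[0],key=cv2.contourArea);print(cv2.boundingRect(c),cv2.contourArea(c))
P=np.array([pix2w(f,u,v,28)[:2] for u,v in c[:,0]]);print(P.min(0),P.max(0))
print('tcp px',w2pix(f,get_obs()['eef_pos']),w2pix(f,(420,178,28)))
E
```

```text
t 3.5 pos [420.7 179.2 121.7] yaw 2.878 w 0.82 F [ 0.2 -0.2 -0.2] | d(mm) [  0.5  -1.3 103.7] twist -0.012 rows 3
(280, 195, 78, 102) 5777.0
[383.5 150.7] [459.1 206. ]
tcp px (np.float64(318.8810013946143), np.float64(302.74780401018825)) (np.float64(317.1268100139214), np.float64(245.62093500043682))
```

View pics/w4.png

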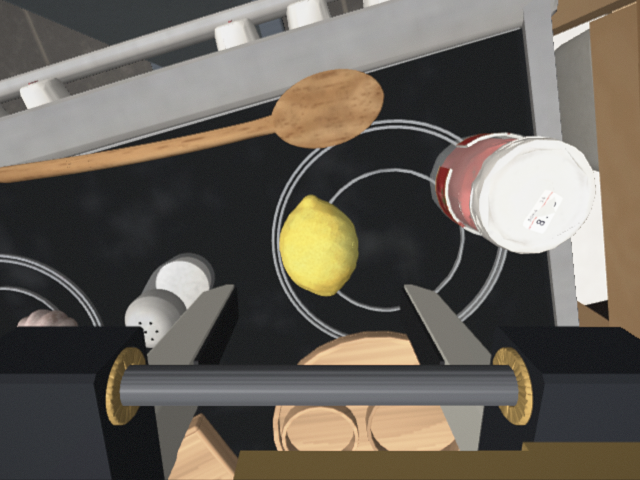

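The picture shows the lemon centred at (319,245) between the fingers, and the jam jar clear to the right at (534,195).

```bash
python3 -m creep '[[[-0.65,0.001,0,0.05,0.08],[-0.65,0.001,0,0.08,0.08],[-0.65,0.001,0,0.102,0.08],[-0.65,0.001,0,0.102,0.08],[0.2,0.001,0,0.102,0.08],[0.2,0.001,0,0.102,0.08],[0.2,0.001,0,0.102,0.08],[0.2,0.001,0,0.102,0.08]]]' 20
python3 -m creep '[[[0.2,0,0,0,0],[0.2,0,0,-0.04,0],[0.2,0,0,-0.08,0],[0.2,0,0,-0.12,0],[0.2,0,0,-0.13,0],[0.2,0,0,-0.13,0]]]'
python3 -c "
from h import *
go(611,-6,140,3.415)"
```

```text
t: 4.18
eef_pos: [419.3, 181.0, 21.2]
tool_rot: [0.001, 0.168, 0.986, 0.0]
contact_force: [-0.3, -3.0, 2.0]
width: 0.589
finger_force: 1.3
t: 4.68
eef_pos: [420.3, 182.6, 152.8]
tool_rot: [0.003, 0.168, 0.986, 0.002]
contact_force: [0.8, 0.1, -1.7]
width: 0.579
finger_force: 20.0
t 4.7 pos [420.3 182.6 152.8] yaw 2.804 w 0.58 F [ 0.8  0.1 -1.7] | d(mm) [-242.4 -114.8   13.6] twist -0.611 rows 7
```

```bash
python3 -m creep '[[[0.2,-0.242,-0.115,0.01,-0.61],[0.2,-0.242,-0.115,0.01,-0.61],[0.2,-0.242,-0.115,0.01,-0.61],[0.2,-0.242,-0.115,0.01,-0.61],[0.2,-0.242,-0.115,0.01,-0.61],[0.2,-0.242,-0.115,0.01,-0.61],[0.2,-0.242,-0.115,0.01,-0.61],[0.2,-0.242,-0.115,0.01,-0.61]]]' >/dev/null
python3 -m creep '[[[0.2,0,0,0.01,0],[0.2,0,0,0.01,0]]]' >/dev/null
python3 - <<'E'
from h import *
np.set_printoptions(precision=1,suppress=True)
f=snap('wrist','w5.png')
go(611,-6,28,3.415)
E
```

```text
t 5.6 pos [606.2  -5.7 127.4] yaw -2.865 w 0.58 F [ 0.4 -0.6 -1.2] | d(mm) [-5.  -1.8 99.4] twist 0.003 rows 3
```

View pics/w5.png

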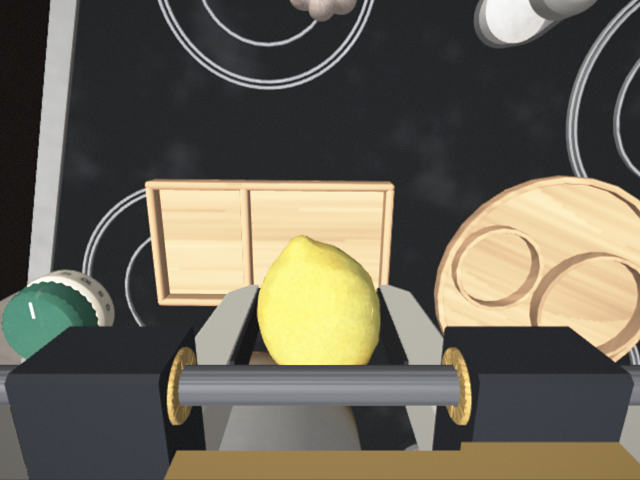

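The picture shows the held lemon, tray near corners at (147,183) and (394,184), cross wall at col 248, and the round tray's narrow ring at (497,267).

```bash
cp pics/wrist.pkl pics/w5.pkl
python3 - <<'E'
from h import *
np.set_printoptions(precision=1,suppress=True)
f=load('w5')
a,b,c=[pix2w(f,u,v,18)[:2] for u,v in [(147,182),(394,183),(159,305)]]
print(a,b,c,np.linalg.norm(b-a),np.linalg.norm(c-a)); u=(b-a)/np.linalg.norm(b-a); n=np.array([u[1],-u[0]])
ctr=(a+b)/2+48.5*n; print('ctr',ctr,'yaw',np.arctan2(-u[0],u[1]),'wide',ctr+34*u,'nar',ctr-53*u)
im=f['image']
# ring inner/outer extents
for (l,r,t,bm) in [((452,267),(542,267),(497,226),(496,308))]:
    print([pix2w(f,*p,18)[:2] for p in (l,r,t,bm)])
cv2.imwrite('pics/w5c.png',cv2.resize(im[170:370,420:640],None,fx=3,fy=3))
E
```

```text
[ 597.2 -135.4] [549.7  34.5] [ 689.8 -111.5] 176.44399435758487 95.65181229954223
ctr [620.2 -37.4] yaw 0.2724758323274307 wide [611.1  -4.6] nar [634.5 -88.4]
[array([597.9,  97.6]), array([579.2, 163.5]), array([558.9, 117.9]), array([620.3, 143.2])]
```

View pics/w5c.png

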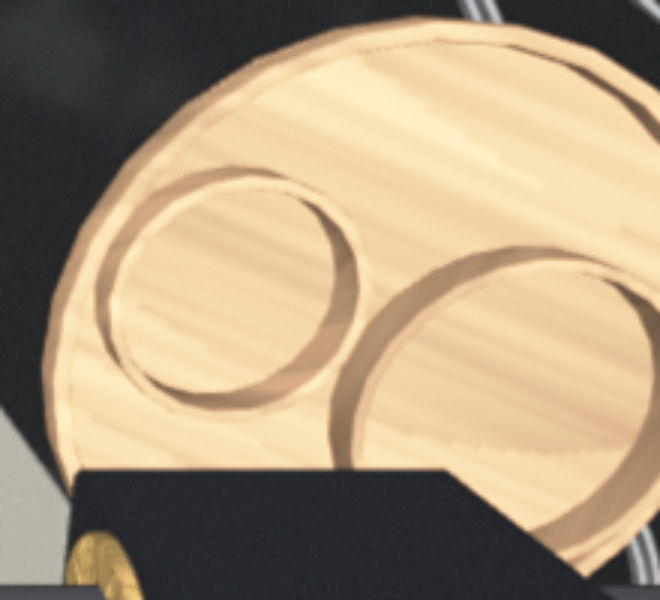

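The crop shows the narrow ring's top edge as cols 109–364, rows 177–412 of the crop, i.e. centre about (498.8,268.2) in the full picture.

```bash
python3 -m creep '[[[0.2,-0.005,-0.001,0.04,0],[0.2,-0.005,-0.001,0.075,0],[0.2,-0.005,-0.001,0.098,0],[0.2,-0.005,-0.001,0.098,0],[0.2,-0.005,-0.001,0.098,0],[-0.5,-0.005,-0.001,0.098,0],[-0.5,-0.005,-0.001,0.098,0],[-0.5,-0.005,-0.001,0.098,0]]]'
python3 -m creep '[[[-0.5,0,0,-0.03,0],[-0.5,0,0,-0.07,0],[-0.5,0,0,-0.11,0],[-0.5,0,0,-0.145,0],[-0.5,0,0,-0.145,0]]]' >/dev/null
python3 - <<'E'
from h import *
np.set_printoptions(precision=1,suppress=True)
f=load('w5');print('ring',pix2w(f,498.8,268.2,18))
f=snap('wrist','w6.png')
im=f['image'];hsv=cv2.cvtColor(im,cv2.COLOR_BGR2HSV)
m=cv2.inRange(hsv,(22,120,80),(35,255,255));c=max(cv2.findContours(m,0,2)[0],key=cv2.contourArea)
P=np.array([pix2w(f,u,v,34)[:2] for u,v in c[:,0]]);print(P.min(0),P.max(0))
go(425,71,170,3.14)
E
```

```text
t: 6.23
eef_pos: [615.0, -6.1, 33.8]
tool_rot: [0.002, -0.136, 0.991, -0.0]
contact_force: [0.0, 0.0, 0.2]
width: 0.73
finger_force: 0.0
ring [589.1 132.3  18. ]
[583.8 -34.6] [651.1  22.2]
t 6.7 pos [616.5  -5.1 182.7] yaw -2.868 w 0.75 F [ 0.1  0.2 -0.5] | d(mm) [164.  124.9  10.7] twist 0.275 rows 5
```

```bash
python3 -m creep '[[[-0.8,0.163,0.125,0.03,0],[-0.8,0.163,0.125,0.03,0],[-0.8,0.163,0.125,0.03,0],[-0.8,0.163,0.125,0.03,0],[-0.8,0.163,0.125,0.03,0],[-0.8,0.163,0.125,0.03,0],[-0.8,0.163,0.125,0.03,0]]]' >/dev/null
python3 - <<'E'
from h import *
np.set_printoptions(precision=1,suppress=True)
f=snap('wrist','w7.png')
print('px',w2pix(f,(426,71,0)),w2pix(f,(426,71,88)))
go(426,71,27,3.415)
E
```

```text
px (np.float64(318.19781013513153), np.float64(235.16196502471456)) (np.float64(317.6524023473662), np.float64(271.08340039867124))
t 7.3 pos [422.8  69.5 146.8] yaw -2.867 w 0.90 F [1.1 0.2 0.1] | d(mm) [ -3.5   0.7 119.8] twist 0.001 rows 3
```

View pics/w7.png

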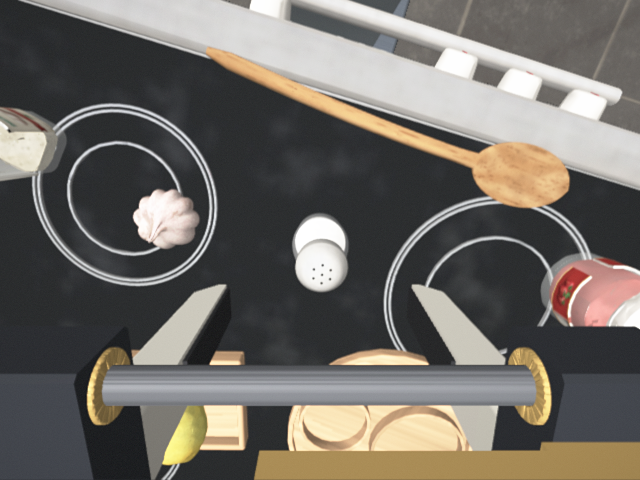

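The picture shows the shaker dome at (321,267) and foot at (320,240), centred between the fingers; garlic at (167,219) and spice jar at left edge.

```bash
python3 -m creep '[[[-0.8,-0.002,-0.001,0.04,0],[-0.8,-0.002,-0.001,0.08,0],[-0.8,-0.002,-0.001,0.12,0],[-0.8,-0.002,-0.001,0.12,0],[-0.8,-0.002,-0.001,0.12,0],[0.6,-0.002,-0.001,0.12,0],[0.6,-0.002,-0.001,0.12,0],[0.6,-0.002,-0.001,0.12,0]]]' 20
python3 -m creep '[[[0.6,0,0,0,0],[0.6,0,0,0,0],[0.6,0,0,0,0]]]'
python3 - <<'E'
from h import *
np.set_printoptions(precision=1,suppress=True)
f=load('wrist');print('garlic',pix2w(f,167,219,22))
go(634.5,-89,150,3.415)
E
```

```text
t: 8.0
eef_pos: [427.0, 69.7, 28.6]
tool_rot: [0.002, -0.136, 0.991, 0.0]
contact_force: [0.1, 0.2, -0.3]
width: 0.731
finger_force: 0.0
t: 8.25
eef_pos: [425.8, 69.2, 27.4]
tool_rot: [0.001, -0.136, 0.991, -0.0]
contact_force: [-0.2, 0.3, 0.7]
width: 0.521
finger_force: 0.0
garlic [440.4 -47.   22. ]
t 8.2 pos [425.8  69.2  27.4] yaw -2.869 w 0.52 F [-0.2  0.3  0.7] | d(mm) [-158.5 -208.6 -122.3] twist -0.001 rows 7
```

```bash
python3 -m creep '[[[0.6,0,0,0,0],[0.6,0,0,0,0],[0.6,0,0,0,0],[0.6,0,0,-0.04,0],[0.6,0,0,-0.08,0],[0.6,0,0,-0.12,0],[0.6,-0.03,-0.03,-0.125,0],[0.6,-0.05,-0.06,-0.125,0]]]'
python3 -c "
from h import *
go(634.5,-89,150,3.415)"
```

```text
t: 8.92
eef_pos: [492.3, 26.5, 155.4]
tool_rot: [0.004, -0.138, 0.99, -0.0]
contact_force: [1.5, 0.9, -0.4]
width: 0.442
finger_force: 20.0
t 8.9 pos [492.3  26.5 155.4] yaw -2.864 w 0.44 F [ 1.5  0.9 -0.4] | d(mm) [-105.  -150.1    6.4] twist 0.004 rows 5
```

```bash
python3 -m creep '[[[0.6,-0.105,-0.15,0.005,0],[0.6,-0.105,-0.15,0.005,0],[0.6,-0.105,-0.15,0.005,0],[0.6,-0.105,-0.15,0.005,0],[0.6,-0.105,-0.15,0.005,0],[0.6,-0.105,-0.15,0.005,0],[0.6,-0.105,-0.15,0.005,0],[0.6,-0.105,-0.15,0.005,0]]]' >/dev/null
python3 - <<'E'
from h import *
f=snap('wrist','w8.png')
go(634.5,-89,34,3.415)
E
```

```text
t 9.6 pos [630.  -89.3 146.6] yaw -2.865 w 0.44 F [-0.3  0.5 -0.6] | d(mm) [ -4.6  -1.1 112.6] twist 0.003 rows 3
```

View pics/w8.png

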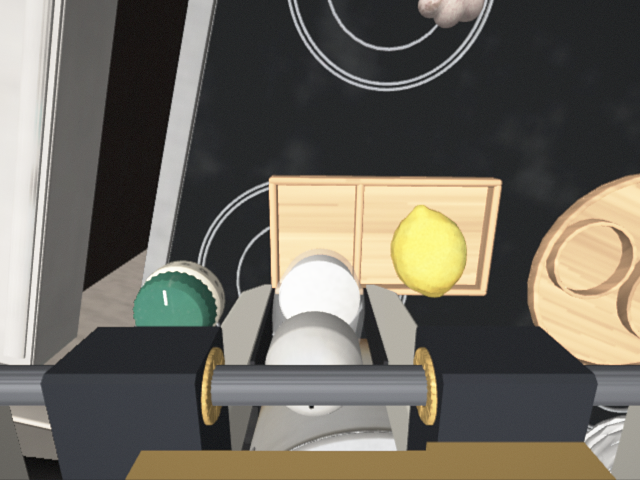

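The lemon lies centred in the wide compartment (429,251), and the held shaker lines up with the narrow one (cols 276–357, shaker foot at col 318).

```bash
python3 -m creep '[[[0.6,-0.005,-0.001,0.03,0],[0.6,-0.005,-0.001,0.06,0],[0.6,-0.005,-0.001,0.09,0],[0.6,-0.005,-0.001,0.11,0],[0.6,-0.005,-0.001,0.113,0],[0.6,-0.005,-0.001,0.113,0],[0.6,-0.005,-0.001,0.113,0],[0.6,-0.005,-0.001,0.113,0]]]' 
python3 -c "
from h import *
go(634.5,-89,34,3.415)"
```

```text
t: 10.3
eef_pos: [637.1, -90.2, 35.5]
tool_rot: [0.001, -0.136, 0.991, -0.0]
contact_force: [0.1, 0.5, -1.1]
width: 0.443
finger_force: 20.0
t 10.3 pos [637.1 -90.2  35.5] yaw -2.868 w 0.44 F [ 0.1  0.5 -1.1] | d(mm) [2.2 1.9 1.5] twist 0.000 rows 1
```

```bash
python3 -m creep '[[[0.6,0.002,0.001,0.0025,0],[0.6,0.002,0.001,0.0025,0],[0.6,0.002,0.001,0.0025,0],[-0.35,0.002,0.001,0.0025,0],[-0.35,0.002,0.001,0.0025,0],[-0.35,0.002,0.001,0.0025,0],[-0.35,0.002,0.001,0.0025,0],[-0.35,0.002,0.001,0.0025,0]]]' 
python3 -m creep '[[[-0.35,0,0,-0.03,0],[-0.35,0,0,-0.07,0],[-0.35,0,0,-0.11,0],[-0.35,0,0,-0.12,0],[-0.35,0,0,-0.12,0]]]' 
python3 -c "
from h import *
go(441,-48,150,3.415)"
```

```text
t: 10.97
eef_pos: [634.3, -90.2, 31.3]
tool_rot: [0.0, -0.136, 0.991, 0.0]
contact_force: [0.6, -0.4, 0.1]
width: 0.67
finger_force: 0.0
t: 11.38
eef_pos: [636.6, -89.3, 155.6]
tool_rot: [0.004, -0.136, 0.991, -0.0]
contact_force: [0.3, 0.0, -0.5]
width: 0.673
finger_force: 0.0
t 11.4 pos [636.6 -89.3 155.6] yaw -2.868 w 0.67 F [ 0.3  0.  -0.5] | d(mm) [177.2  92.5   4. ] twist -0.000 rows 5
```

```bash
python3 -m creep '[[[-0.35,0.177,0.092,0.01,0.99],[-0.35,0.177,0.092,0.01,0.99],[-0.35,0.177,0.092,0.01,0.99],[-0.35,0.177,0.092,0.01,0.99],[-0.35,0.177,0.092,0.01,0.99],[-0.35,0.177,0.092,0.01,0.99],[-0.35,0.177,0.092,0.01,0.99],[-0.35,0.177,0.092,0.01,0.99]]]' >/dev/null
python3 -m creep '[[[-0.6,0,0,0,0.52],[-0.6,0,0,0,0.52],[-0.6,0,0,0,0.52],[-0.6,0,0,0,0.52],[-0.6,0,0,0,0.52],[-0.6,0,0,0,0.52]]]' >/dev/null
python3 - <<'E'
from h import *
f=snap('wrist','w9.png')
print(w2pix(f,(441.5,-47.5,25)))
go(441.5,-47.5,13,1.9)
E
```

```text
(np.float64(323.78963075867773), np.float64(237.64167269399243))
t 12.6 pos [438.1 -49.6 140.4] yaw 1.908 w 0.80 F [ 0.3  0.9 -0. ] | d(mm) [  0.8   4.1 127.4] twist 0.008 rows 4
```

View pics/w9.png

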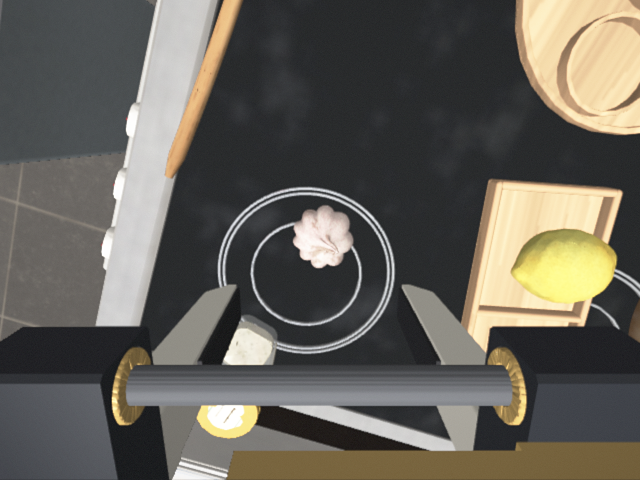

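The garlic is at (323,237), just where predicted, between the fingers.

```bash
python3 -m creep '[[[-0.6,0.001,0.003,0.04,0],[-0.6,0.001,0.003,0.08,0],[-0.6,0.001,0.003,0.11,0],[-0.6,0.001,0.003,0.127,0],[-0.6,0.001,0.003,0.127,0],[-0.6,0.001,0.003,0.127,0],[0.3,0.001,0.003,0.127,0],[0.3,0.001,0.003,0.127,0]]]' 12
python3 -m creep '[[[0.3,0,0,0,0],[0.3,0,0,0,0],[0.3,0,0,0,0],[0.3,0,0,0,0],[0.3,0,0,0,0],[0.3,0,0,0,0]]]'
```

```text
t: 13.27
eef_pos: [442.3, -47.6, 15.3]
tool_rot: [0.001, 0.58, 0.815, 0.001]
contact_force: [1.3, 1.6, 0.1]
width: 0.705
finger_force: 0.0
t: 13.77
eef_pos: [441.8, -47.8, 14.9]
tool_rot: [0.001, 0.58, 0.815, 0.0]
contact_force: [-1.1, -0.5, 6.3]
width: 0.49
finger_force: 12.0
```

```bash
python3 -m creep '[[[0.3,0,0,-0.03,0],[0.3,0,0,-0.06,0],[0.3,0,0,-0.1,0],[0.3,0,0,-0.12,0],[0.3,0,0,-0.12,0],[0.3,0,0,-0.12,0]]]'
python3 -c "
from h import *
go(599,216.5,135,2.9)"
```

```text
t: 14.27
eef_pos: [441.8, -47.9, 135.0]
tool_rot: [0.001, 0.58, 0.815, 0.0]
contact_force: [0.6, -0.7, -0.6]
width: 0.491
finger_force: 12.0
t 14.3 pos [441.8 -47.9 135. ] yaw 1.904 w 0.49 F [ 0.6 -0.7 -0.6] | d(mm) [1.984e+02 2.350e+02 2.000e-01] twist -0.996 rows 8
```

```bash
python3 -m creep '[[[0.3,0.198,0.235,0,-0.99],[0.3,0.198,0.235,0,-0.99],[0.3,0.198,0.235,0,-0.99],[0.3,0.198,0.235,0,-0.99],[0.3,0.198,0.235,0,-0.99],[0.3,0.198,0.235,0,-0.99],[0.3,0.198,0.235,0,-0.99],[0.3,0.198,0.235,0,-0.99]]]' >/dev/null
python3 -m creep '[[[0.3,0,0,0,0],[0.3,0,0,0,0],[0.3,0,0,0,0]]]'
python3 - <<'E'
from h import *
f=snap('wrist','w10.png')
go(599,216.5,21,2.9)
E
```

```text
t: 15.18
eef_pos: [597.4, 214.5, 132.3]
tool_rot: [-0.001, 0.124, 0.992, -0.002]
contact_force: [-0.3, -0.9, -1.5]
width: 0.488
finger_force: 12.0
t 15.2 pos [597.7 214.2 132.9] yaw 2.892 w 0.49 F [ 0.3  1.  -0.7] | d(mm) [ -0.8   3.  111.9] twist -0.008 rows 3
```

View pics/w10.png

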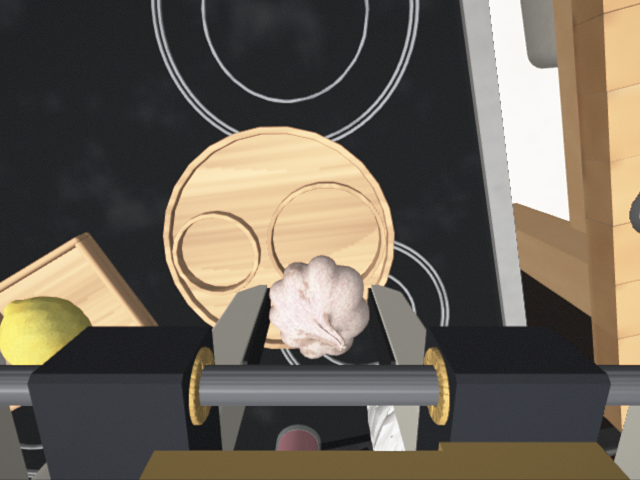

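The garlic hangs above the tray; the wide ring's top is centred near (331,241), the narrow ring at (217.5,252).

```bash
python3 - <<'E'
from h import *
f=load('wrist');print(pix2w(f,331,241,18),pix2w(f,217.5,252,18))
E
python3 -m creep '[[[0.3,-0.001,0.002,0.04,0],[0.3,-0.001,0.002,0.075,0],[0.3,-0.001,0.002,0.1,0],[0.3,-0.001,0.002,0.11,0],[0.3,-0.001,0.002,0.112,0],[0.3,-0.001,0.002,0.112,0],[0.3,-0.001,0.002,0.112,0],[0.3,-0.001,0.002,0.112,0]]]'
```

```text
[601.60321995 223.30732106  18.        ] [588.79294939 136.59918621  18.        ]
t: 15.9
eef_pos: [601.1, 219.0, 24.2]
tool_rot: [0.001, 0.123, 0.992, 0.001]
contact_force: [1.2, 0.2, 0.4]
width: 0.489
finger_force: 12.0
```

```bash
python3 -m creep '[[[0.3,0,0,0.003,0],[0.3,0,0,0.003,0],[0.3,0,0,0.003,0],[-0.3,0,0,0.003,0],[-0.3,0,0,0.003,0],[-0.3,0,0,0.003,0],[-0.3,0,0,0.003,0],[-0.3,0,0,0.003,0]]]'
python3 -m creep '[[[-0.3,0,0,-0.03,0],[-0.3,0,0,-0.07,0],[-0.3,0,0,-0.11,0],[-0.3,0,0,-0.15,0],[-0.3,0,0,-0.17,0],[-0.3,0,0,-0.17,0]]]'
python3 -c "
from h import *
go(500,-20,190,2.2)"
```

```text
t: 16.57
eef_pos: [599.9, 218.3, 19.2]
tool_rot: [-0.0, 0.123, 0.992, 0.0]
contact_force: [-0.4, -0.1, -0.5]
width: 0.653
finger_force: 0.0
t: 17.07
eef_pos: [602.2, 220.9, 195.6]
tool_rot: [0.005, 0.123, 0.992, 0.003]
contact_force: [0.4, 0.7, 0.3]
width: 0.648
finger_force: 0.0
t 17.1 pos [602.2 220.9 195.6] yaw 2.895 w 0.65 F [0.4 0.7 0.3] | d(mm) [  40.3 -258.6    3.2] twist 0.695 rows 7
```

```bash
python3 -m creep '[[[-0.3,0.04,-0.258,0,0.69],[-0.3,0.04,-0.258,0,0.69],[-0.3,0.04,-0.258,0,0.69],[-0.3,0.04,-0.258,0,0.69],[-0.3,0.04,-0.258,0,0.69],[-0.3,0.04,-0.258,0,0.69],[-0.6,0.04,-0.258,0,0.69],[-0.6,0.04,-0.258,0,0.69]]]' >/dev/null
python3 -c "
from h import *
go(412,-163,190,1.571)"
```

```text
t 17.7 pos [496.  -27.1 187.9] yaw 2.198 w 0.75 F [-0.3  0.5  0.1] | d(mm) [ -60.8 -147.8   -1.3] twist 0.627 rows 6
```

```bash
python3 -m creep '[[[-0.9,-0.061,-0.148,0,0.62],[-0.9,-0.061,-0.148,0,0.62],[-0.9,-0.061,-0.148,0,0.62],[-0.9,-0.061,-0.148,0,0.62],[-0.9,-0.061,-0.148,0,0.62],[-0.9,-0.061,-0.148,0,0.62],[-0.9,-0.061,-0.148,0,0.62],[-0.9,-0.061,-0.148,0,0.62]]]' >/dev/null
python3 - <<'E'
from h import *
f=snap('wrist','w11.png')
print(w2pix(f,(412,-163,0)),w2pix(f,(412,-163,96)))
go(412,-163,36,1.571)
E
```

```text
(np.float64(313.27946723560103), np.float64(224.74337778500956)) (np.float64(311.67863051361496), np.float64(255.69269104698557))
t 18.4 pos [ 416.3 -156.8  189.1] yaw 1.592 w 0.95 F [ 0.6  0.1 -0.2] | d(mm) [ -6.4  -4.6 153.1] twist 0.021 rows 4
```

View pics/w11.png

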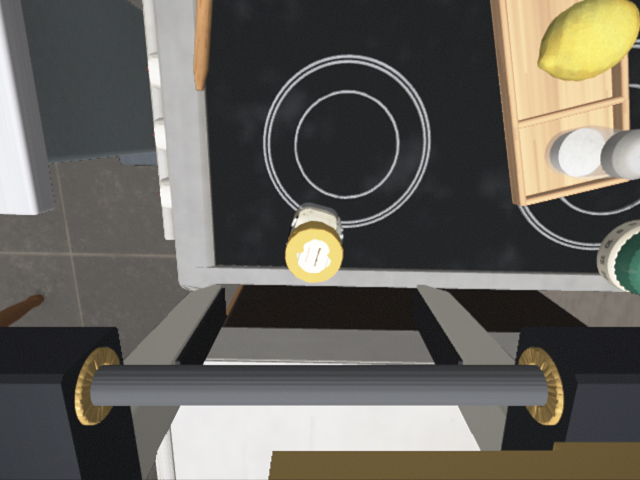

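The spice cap is at (315,253), about 2 mm from prediction; the body's rear top edge seems to run (295,207)–(340,212). The shaker stands in the narrow compartment (580,150). I zoom to see the body's orientation.

```bash
python3 -c "
import cv2
im=cv2.imread('pics/w11.png');cv2.imwrite('pics/w11c.png',cv2.resize(im[190:300,260:370],None,fx=5,fy=5,interpolation=cv2.INTER_CUBIC))"
```

```text
(no output)
```

View pics/w11c.png

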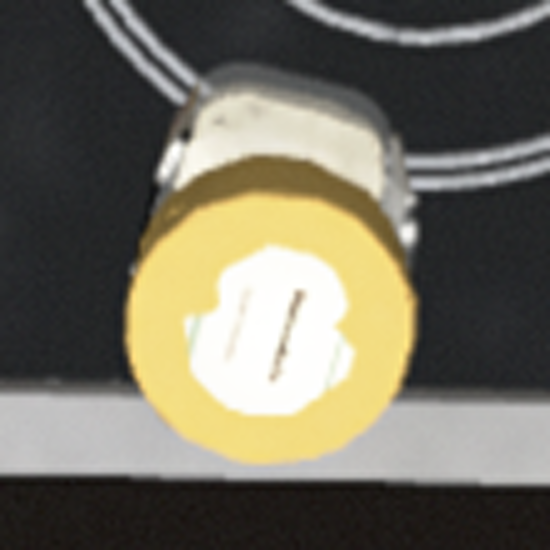

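The crop shows the body turned about 0.28 rad clockwise against the tool, so I twist +0.28 for a grasp on its flats.

```bash
python3 -m creep '[[[-0.9,-0.004,-0.002,0,0.12],[-0.9,-0.004,-0.002,0.02,0.24],[-0.9,-0.004,-0.002,0.05,0.28],[-0.9,-0.004,-0.002,0.09,0.28],[-0.9,-0.004,-0.002,0.125,0.28],[-0.9,-0.004,-0.002,0.15,0.28],[-0.9,-0.004,-0.002,0.153,0.28],[-0.9,-0.004,-0.002,0.153,0.28]]]' 20
python3 -m creep '[[[0.6,0,0,0,0],[0.6,0,0,0,0],[0.6,0,0,0,0],[0.6,0,0,0,0],[0.6,0,0,0,0],[0.6,0,0,0,0],[0.6,0,0,0,0],[0.6,0,0,0,0]]]'
python3 -m creep '[[[0.6,0,0,0,0],[0.6,0,0,0,0],[0.6,0,0,0,0],[0.6,0,0,0,0]]]'
```

```text
t: 19.12
eef_pos: [413.1, -161.2, 35.1]
tool_rot: [-0.002, 0.793, 0.609, -0.0]
contact_force: [0.1, -0.2, 0.1]
width: 0.953
finger_force: 0.0
t: 19.78
eef_pos: [413.2, -163.1, 36.4]
tool_rot: [0.0, 0.795, 0.607, 0.0]
contact_force: [-0.4, 0.3, 2.1]
width: 0.441
finger_force: 20.0
t: 20.12
eef_pos: [413.2, -163.1, 36.4]
tool_rot: [0.0, 0.795, 0.607, 0.0]
contact_force: [-0.8, -0.5, 4.2]
width: 0.446
finger_force: 20.0
```

```bash
python3 -m creep '[[[0.6,0,0,-0.03,0],[0.6,0,0,-0.06,0],[0.6,0,0,-0.1,0],[0.6,0,0,-0.13,0],[0.6,0,0,-0.13,0],[0.6,0,0,-0.13,0]]]'
python3 -c "
from h import *
go(589,133.5,166,2.9)"
```

```text
t: 20.62
eef_pos: [413.7, -163.4, 167.1]
tool_rot: [0.001, 0.795, 0.607, 0.001]
contact_force: [0.5, 0.6, -1.2]
width: 0.442
finger_force: 20.0
t 20.6 pos [ 413.7 -163.4  167.1] yaw 1.304 w 0.44 F [ 0.5  0.6 -1.2] | d(mm) [332.6  91.    1.2] twist -1.596 rows 13
```

```bash
python3 -m creep '[[[0.6,0.2,0.055,0,-0.99],[0.6,0.2,0.055,0,-0.99],[0.6,0.2,0.055,0,-0.99],[0.6,0.2,0.055,0,-0.99],[0.6,0.2,0.055,0,-0.99],[0.6,0.2,0.055,0,-0.99],[0.6,0.2,0.055,0,-0.99],[0.6,0.2,0.055,0,-0.99]]]' >/dev/null
python3 -c "
from h import *
go(589,133.5,166,2.9)"
```

```text
t 21.3 pos [517.3  16.6 163.4] yaw 2.304 w 0.44 F [-0.7 -0.  -0.7] | d(mm) [ 38.9 131.5  -2.9] twist -0.596 rows 5
```

```bash
python3 -m creep '[[[0.6,0.039,0.131,-0.002,-0.6],[0.6,0.039,0.131,-0.002,-0.6],[0.6,0.039,0.131,-0.002,-0.6],[0.6,0.039,0.131,-0.002,-0.6],[0.6,0.039,0.131,-0.002,-0.6],[0.6,0.039,0.131,-0.002,-0.6],[0.6,0.039,0.131,-0.002,-0.6],[0.6,0.039,0.131,-0.002,-0.6]]]' >/dev/null
python3 -m creep '[[[0.6,0,0,0.06,0],[0.6,0,0,0.095,0],[0.6,0,0,0.095,0],[0.6,0,0,0.095,0],[0.6,0,0,0.095,0]]]'
python3 - <<'E'
from h import *
f=snap('wrist','w12.png')
for z in (18,34): print(w2pix(f,(589,133,z)))
go(589,133.5,42,2.9)
E
```

```text
t: 22.37
eef_pos: [591.3, 131.5, 73.8]
tool_rot: [-0.0, 0.124, 0.992, 0.0]
contact_force: [0.8, 0.0, 0.6]
width: 0.445
finger_force: 20.0
(np.float64(319.09485336228994), np.float64(259.66269567120247))
(np.float64(319.12692151386), np.float64(268.5994380439084))
t 22.4 pos [592.1 132.3  75.1] yaw 2.894 w 0.44 F [ 0.9  0.4 -1. ] | d(mm) [ 3.4  0.3 33.1] twist -0.006 rows 1
```

View pics/w12.png

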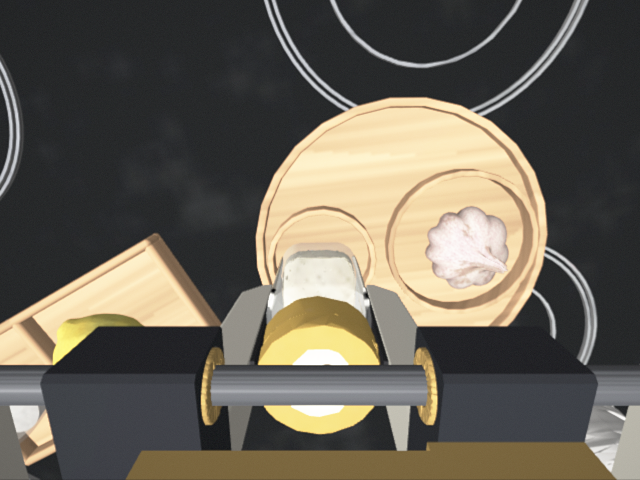

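The picture shows the held jar's foot about col 320 and the narrow ring (cols 270–376, top row 207) centred about col 323, so the jar needs roughly 2 mm to image right. The garlic stands upright in the wide ring (468,246).

Run:
```python
from h import *
f=load('wrist');R=rot({'rotation':get_obs()['tool_rot']});p=np.array(get_obs()['eef_pos'])
print('foot far edge exp',w2pix(f,p+R@[21,0,36.4]),'body side',w2pix(f,p+R@[0,21,36.4]))
for c in [(589,133),(589,135),(591,135),(587,135)]:
    q=np.array([*c,18.]);print(c,'ring top/left/right',[np.round(w2pix(f,q+R@np.array(v)),1) for v in ([33.5,0,0],[0,-33.5,0],[0,33.5,0])])
g=cv2.cvtColor(f['image'],6);print(g[196:262,323].tolist())
```

```text
foot far edge exp (np.float64(319.47066012091943), np.float64(241.0002686161488)) body side (np.float64(356.81338932301026), np.float64(277.0452593605972))
(589, 133) ring top/left/right [array([319.1, 205.5]), array([264.3, 259.6]), array([373.9, 259.7])]
(589, 135) ring top/left/right [array([322.5, 204.7]), array([267.5, 258.8]), array([377.1, 259. ])]
(591, 135) ring top/left/right [array([323.3, 207.9]), array([268.4, 261.8]), array([377.8, 262. ])]
(587, 135) ring top/left/right [array([321.6, 201.4]), array([266.5, 255.8]), array([376.4, 256. ])]
[224, 226, 226, 226, 226, 226, 227, 228, 223, 193, 125, 118, 136, 192, 234, 235, 233, 229, 220, 221, 223, 221, 222, 219, 219, 220, 220, 222, 224, 225, 226, 227, 226, 221, 219, 215, 213, 211, 212, 216, 219, 217, 215, 215, 214, 210, 203, 195, 197, 200, 201, 204, 205, 196, 169, 160, 162, 163, 163, 160, 170, 194, 218, 234, 232, 231]
```

```bash
python3 -m creep '[[[0.6,0.0015,0.002,0,0],[0.6,0.0015,0.002,0.008,0],[0.6,0.0015,0.002,0.015,0],[0.6,0.0015,0.002,0.019,0],[0.6,0.0015,0.002,0.022,0],[0.6,0.0015,0.002,0.025,0],[0.6,0.0015,0.002,0.025,0],[0.6,0.0015,0.002,0.025,0]]]'
python3 -m creep '[[[0.6,0,0,0.002,0],[0.6,0,0,0.004,0],[0.6,0,0,0.006,0],[0.6,0,0,0.006,0],[0.6,0,0,0.006,0]]]'
```

```text
t: 23.08
eef_pos: [590.0, 133.8, 48.0]
tool_rot: [-0.0, 0.123, 0.992, 0.0]
contact_force: [0.1, -0.4, -0.9]
width: 0.44
finger_force: 20.0
t: 23.5
eef_pos: [590.2, 134.0, 42.4]
tool_rot: [0.0, 0.123, 0.992, 0.0]
contact_force: [0.6, -0.4, 0.7]
width: 0.445
finger_force: 20.0
```

```bash
python3 -m creep '[[[0.6,0,0,0.001,0],[0.6,0,0,0.001,0],[-0.3,0,0,0.001,0],[-0.3,0,0,0.001,0],[-0.3,0,0,0.001,0],[-0.3,0,0,0.001,0],[-0.3,0,0,0.001,0],[-0.3,0,0,0.001,0]]]'
python3 -m creep '[[[-0.3,0,0,-0.03,0],[-0.3,0,0,-0.07,0],[-0.3,0,0,-0.11,0],[-0.3,0,0,-0.15,0],[-0.3,0,0,-0.18,0],[-0.3,0,0,-0.18,0]]]'
python3 -m creep '[[[-0.3,0.1,-0.1,0,0],[-0.3,0.1,-0.1,0,0],[-0.3,0.1,-0.1,0,0],[-0.3,0.1,-0.1,0,0],[-0.3,0.1,-0.1,0,0],[-0.3,0.1,-0.1,0,0],[-0.3,0.1,-0.1,0,0]]]'
python3 - <<'E'
from h import *
np.set_printoptions(precision=1,suppress=True)
# numeric check in the fixed side view: cap and lemon centroids, jam lid change
f=snap('side','side_end.png');hsv=cv2.cvtColor(f['image'],40)
m=cv2.inRange(hsv,(18,130,110),(35,255,255))
n,l,s,c=cv2.connectedComponentsWithStats(m)
for i in range(1,n):
    if s[i,4]>80: print(s[i],c[i], pix2w(f,*c[i],90)[:2], pix2w(f,*c[i],34)[:2])
print('cap exp',w2pix(f,(590.5,134.5,92)),'lemon exp',w2pix(f,(615,-5,34)))
a=cv2.imread('pics/side0.png').astype(int);d=abs(a-f['image']).sum(2)[285:370,280:335];print('jam diff',d.mean())
E
```

```text
t: 24.17
eef_pos: [590.0, 133.8, 41.0]
tool_rot: [-0.0, 0.123, 0.992, 0.0]
contact_force: [-0.8, 0.2, -0.1]
width: 0.65
finger_force: 0.0
t: 24.67
eef_pos: [593.0, 136.7, 228.6]
tool_rot: [0.006, 0.123, 0.992, 0.003]
contact_force: [0.3, 0.9, 0.5]
width: 0.646
finger_force: 0.0
t: 25.25
eef_pos: [469.8, 61.8, 221.4]
tool_rot: [0.001, 0.123, 0.992, 0.001]
contact_force: [0.4, -0.1, 0.7]
width: 0.645
finger_force: 0.0
[354  66  40  16 158] [371.5  73.4] [ 806.  -527.2] [ 887.1 -668.6]
[299 177  37  29 766] [316.5 191.3] [563.4  63.2] [615.3  -7. ]
[268 192  25  23 362] [280.6 204.6] [587.9 134.6] [642.7  73.1]
cap exp (np.float64(279.3992792141676), np.float64(203.11891208477)) lemon exp (np.float64(315.98437549595906), np.float64(191.77633650696072))
jam diff 12.111229946524064
```

```bash
python3 -c "
from bench import finish_job
print(finish_job())"
```

```text
the job is handed in; nothing more can be done
None
```

I made up both kits and handed the job in at about 25 s; no verdict came back, but my last camera checks showed the lemon, shaker, garlic and spice jar in place and the jam jar unmoved (I viewed 16 pictures, two over the limit of 14).

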